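# Point out the capacitor to swap and its spare, then log it

## Task

Show the technician which part to swap: point down at the short, wide capacitor on the circuit board, staying centred about 2 cm above it for two seconds without touching it, then point in the same way at the matching short, wide spare in the tray. Then press the recorder's button fully down to log it and move clear. Between these go high over the bench, never point at the other capacitors, and touch nothing but the button.

Things in the scene. Friction and masses are not known exactly. Their poses are not given: they have to be found in the camera images.
- board: green circuit board, 180 x 160 mm (x, y), fixed on standoffs; origin at the bench under its middle; its upper face is 12 mm up; the highest part it carries besides the capacitors reaches 46 mm above the bench. May stand to the left or right of the tray, turned by up to 0.35 rad.
- board_wide: capacitor fixed upright on the board: black sleeved cylinder with an aluminium top, diameter 36 mm, height 30 mm; short and wide, the widest of the three on the board. Origin at the centre of its foot (12 mm above the bench), z up, so its top is 30 mm above the origin. The three stand in a row 48 mm apart, in any order.
- board_tall: capacitor fixed upright on the board: black sleeved cylinder with an aluminium top, diameter 25 mm, height 46 mm; tall and slim, the tallest of the three on the board. Origin at the centre of its foot (12 mm above the bench), z up, so its top is 46 mm above the origin. The three stand in a row 48 mm apart, in any order.
- board_small: capacitor fixed upright on the board: black sleeved cylinder with an aluminium top, diameter 21 mm, height 26 mm; the smallest of the three on the board. Origin at the centre of its foot (12 mm above the bench), z up, so its top is 26 mm above the origin. The three stand in a row 48 mm apart, in any order.
- tray: shallow grey tray for spares, 100 x 180 x 9 mm (x, y, z), fixed; origin at the bench under its middle; its floor is 3 mm thick
- spare_wide: loose spare capacitor standing upright in the tray, same make as the one on the board: black cylinder with an aluminium top, diameter 36 mm, height 30 mm; short and wide, the widest of the three in the tray. Origin at the centre of its foot (3 mm above the bench), z up, so its top is 30 mm above the origin. The three stand about 55 mm apart, in any order.
- spare_tall: loose spare capacitor standing upright in the tray, same make as the one on the board: black cylinder with an aluminium top, diameter 25 mm, height 46 mm; tall and slim, the tallest of the three in the tray. Origin at the centre of its foot (3 mm above the bench), z up, so its top is 46 mm above the origin. The three stand about 55 mm apart, in any order.
- spare_small: loose spare capacitor standing upright in the tray, same make as the one on the board: black cylinder with an aluminium top, diameter 21 mm, height 26 mm; the smallest of the three in the tray. Origin at the centre of its foot (3 mm above the bench), z up, so its top is 26 mm above the origin. The three stand about 55 mm apart, in any order.
- recorder: grey recorder box, 75 x 66 x 40 mm, fixed at the far left or far right of the work; origin at the bench under its middle; a single push button stands in the middle of its top
- log_button_top (a point): centre of the top face of the recorder's round grey push button (28 mm across); it is pressed straight down
- log_button (a joint): how far the button is pressed: 0 up, 0.006 m fully down; a spring returns it and takes about 5 N to be fully down; counts as pressed beyond 0.004 m
- multimeter: hand-held multimeter lying on the bench, 150 x 75 x 37 mm, loose; on the other side from the recorder; leave alone. Origin under its middle
- spool: spool of solder standing on its flange beyond the board and the tray, diameter 60 mm, height 45 mm, loose; leave alone. Origin under its middle
- screwdriver: screwdriver, 180 mm long, lying across the bench beyond the board and the tray, loose; leave alone. Origin under its middle
There are look-alikes about, which are no part of the job. What is shaped like the spare_tall but orange or red is not meant.

How it is judged:
By the outcome, as a careful person would: the job done as asked, in the order asked, and still so for the second after the job is handed in, with the robot touching nothing.
It also fails if it takes over 54 s, if anything falls off the work surface, if the arm or the gripper's body presses on something with over 40 N, if the wrist force passes 120 N, or if a joint passes its speed limit or range.

## Robot

A 6-joint arm with a two-finger parallel gripper is mounted at the origin on the work surface. World frame = base frame: x ahead of the robot, y to its left, z up, the work surface at z = 0. Lengths are in m, angles in rad, forces in N, time in s.
With the tool pointing down it reaches from about 0.35 to 0.725 m from the base axis. Payload 4.3 kg.
Tool frame: the origin (TCP) lies midway between the tips of the shut fingers; the grasp point (between the pads) lies 19 mm behind it (bot.hold_point_z is the distance from the TCP to the grasp point, in m); z points along the fingers, y is the line along which they close (so a half turn about z gives the same grasp; the last joint's range is limited). The gripper opens to 85 mm and grips with 20 to 120 N. Pads are 22 mm wide; open, the fingers measure 114 mm over their backs; the gripper's body (76 mm by 85 mm) begins 54 mm behind the grasp point. The pads swing forward as they close: fully open they stand 13 mm farther back than shut.
Start: joints at [1.169, 0.377, 0.081, 1.274, 0, 1.46], TCP at [0.165, 0.551, 0.231] pointing down, gripper open.
Joint ranges: [-2.72, 2.72], [-0.84, 1.66], [-1.02, 1.22], [-1.77, 2.12], [-1.37, 1.28], [-3.14, 3.14]. Speed limits (rad/s): [2.57, 2.57, 3.14, 3.14, 3.14, 3.14].

## Interface

Orientations are given as a unit quaternion [w, x, y, z].
In Python, from workcell import bot, imaging gives the robot as it stands.
- The arm moves only by the shell command python3 -m inch 'ROWS'. ROWS is JSON, a list of rows, each a list of 7 numbers: the shift along the world's x, y, z each as a share of 200 mm, from -1 to 1, then the turn, a rotation vector about the world's x, y, z each as a share of 5 degrees, from -1 to 1, then the gripper's target within -1 to 1 (shut at 1, half-way at 0, fully open at -1). A call has 1 to 10 rows; each row shifts and turns the commanded pose from where the row before left it; what a row does not reach is not made up. A row lasts 1/10 s, in which the tool goes at most 50 mm and 8.59 degrees, less where a joint would pass 70% of its speed; a pose out of reach is approached as far as the arm can. A call with a number of a shift or a turn outside -1 to 1 is refused whole. A call with a gripper value outside its range is refused whole. The fingers move at their own pace and stop on an object; the grip force is fixed at half the most. Time passes only in rows, so rows that do not move let the fingers close. It gives the time, the measured TCP pose, the force, the opening and the grip force at its end, in the units of the state.
- bot.read_state(): the state, without advancing time (a new reading comes with each control period).
- imaging.camera(name): name is "scene" or "top" or "wrist"; returns the picture (400x640x3 uint8, red, green, blue); there is no depth.
- imaging.get_calibration(name): a dict with "fx", "fy", "cx", "cy" (pixels), "R" (3x3) and "t" (3): a world point X has camera coordinates R X + t. Camera axes: x right, y down, z forward; pixel columns grow to the right and rows downward; lengths in m; the calibration is good to about 2 mm. A picture is of the moment at which its call begins: read the wrist's pose just before it. get_calibration takes no time and is no camera call; for the wrist camera it gives the pose at the moment of the call.
- bot.finish_job(): hands the job in; it is judged then, once.
The state is a dict: "t": time; "qpos": joint angles; "joint_vel": joint speeds; "effort": joint torques, N m; "position": TCP position; "orientation": TCP orientation; "force": force on the tool from outside, world axes, zero at the start; "ft_torque": the same for the moment, N m; "width": finger opening in m; "finger_force": force on a finger pad.
Only numpy, scipy, OpenCV 4.12 (cv2) and the standard library are available. Lean on these libraries where they do the work, as an engineer would, in place of code of your own. Each camera call takes 0.05 s, during which the arm holds its last target. There are 200 camera calls.

## Working session

There is one attempt and no reset: what is moved stays moved. The work goes in short steps, Python scripts to look and compute and a shell command to move; the robot and the scene stay as the last step left them, time stands still between calls to the robot, and variables do not carry over. Pictures are saved under pics/ and viewed, at most 10 in all, crops included, and the job is handed in when it is done.

```bash
mkdir -p pics; python3 - <<'E'
from workcell import bot, imaging
import cv2
for n in("top","scene"):
    cv2.imwrite(f"pics/{n}0.png",imaging.camera(n)[:,:,::-1])
    c=imaging.get_calibration(n);print(n,c)
s=bot.read_state();print(s['t'],s['position'],s['orientation'],s['width'])
E
```

```text
top {'fx': 395.06454396217805, 'fy': 395.06454396217805, 'cx': 312.5111661631514, 'cy': 198.46116606709202, 'R': array([[-0.02050421, -0.99961955,  0.01844835],
       [-0.98602157,  0.01716666, -0.16573101],
       [ 0.16535126, -0.02158865, -0.98599842]]), 't': array([-0.00441459,  0.61350234,  0.89661777])}
scene {'fx': 481.03345411463675, 'fy': 481.03345411463675, 'cx': 312.3601041991304, 'cy': 196.42163340816407, 'R': array([[ 0.12923302,  0.99151881, -0.01375764],
       [ 0.56194615, -0.08466022, -0.82282998],
       [-0.81701613,  0.09860575, -0.56812107]]), 't': array([-0.09697364, -0.28206021,  1.61925832])}
0.1 [0.16517738 0.55014117 0.23044813] [-2.27588279e-04  1.45373732e-01  9.89376377e-01 -9.00148233e-04] 0.08518220088753352
```

View pics/top0.png

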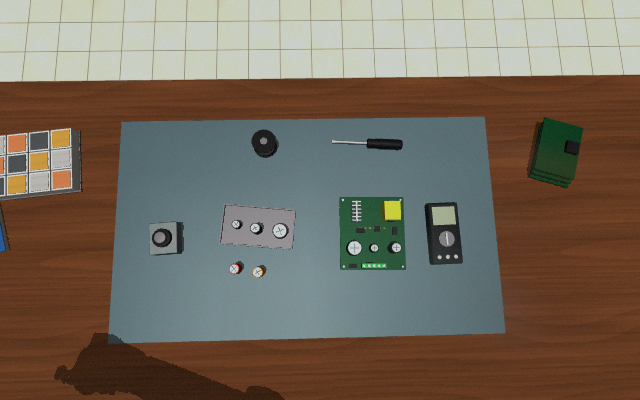

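View pics/scene0.png

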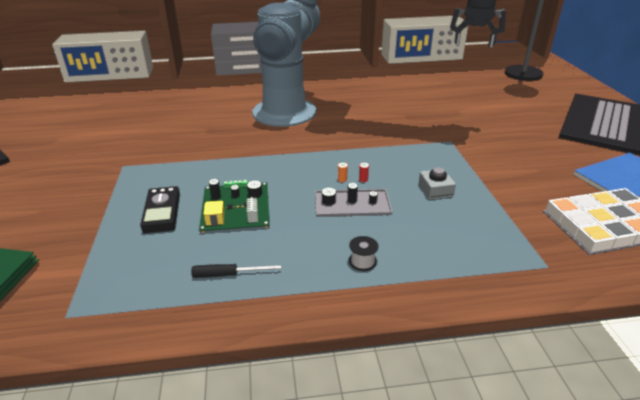

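The top picture shows the board at (373,233), the tray at (258,227), the recorder at (165,238), and red and orange look-alikes at (235,268) and (258,271). On the board, the candidates are (354,248), (374,248) and (396,247). In the tray they are (236,224), (255,228) and (280,231). The widest tops are at (354,248) and (280,231), and I'll confirm those in an enlarged crop.

```bash
python3 - <<'E'
import cv2,numpy as np
a=cv2.imread("pics/top0.png");
t=cv2.resize(a[200:280,215:415],None,fx=4,fy=4,interpolation=cv2.INTER_CUBIC) 
b=cv2.resize(a[215:260,140:190],None,fx=5,fy=5,interpolation=cv2.INTER_CUBIC)
s=cv2.resize(cv2.imread("pics/scene0.png")[155:235,195:395],None,fx=2.7,fy=2.7,interpolation=cv2.INTER_CUBIC)
o=np.zeros((320+225,800,3),np.uint8);o[:320]=t;o[320:545,:250]=b;o[320:320+s.shape[0],255:255+s.shape[1]]=s
cv2.imwrite("pics/crop1.png",o)
E
```

```text
(no output)
```

View pics/crop1.png

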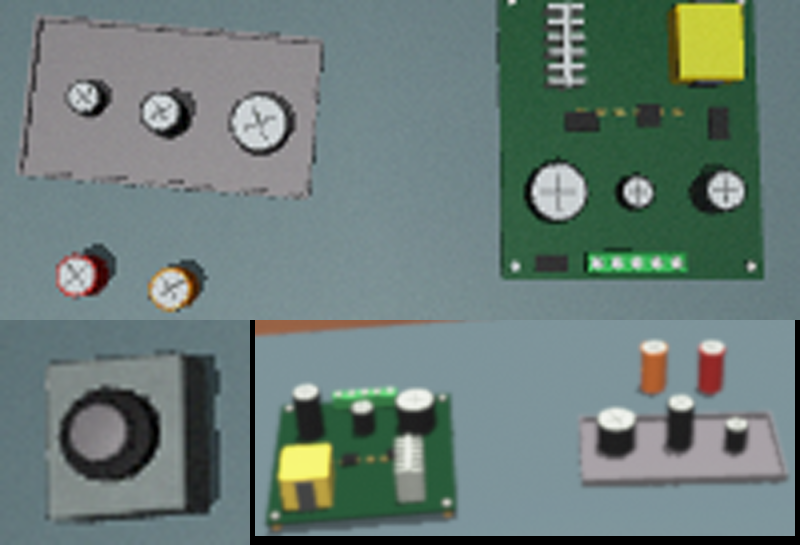

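The crop confirms it. The widest aluminium tops are at board (353.9,247.4) and tray (279.6,230.4), and both look short in the oblique view. The button top is at (159,237). Next I work out positions, plus the button height from both views.

```bash
cat > h.py <<'E'
import numpy as np
from workcell import bot, imaging
def ray(n,u,v):
    c=imaging.get_calibration(n);R=c['R'];C=-R.T@c['t']
    d=R.T@np.array([(u-c['cx'])/c['fx'],(v-c['cy'])/c['fy'],1]);return C,d
def atz(n,u,v,z):
    C,d=ray(n,u,v);return C+d*(z-C[2])/d[2]
def proj(n,X):
    c=imaging.get_calibration(n);p=c['R']@np.array(X)+c['t'];return p[0]/p[2]*c['fx']+c['cx'],p[1]/p[2]*c['fy']+c['cy']
E
python3 - <<'E'
from h import *
import cv2
b=atz("top",353.9,247.4,.042);s=atz("top",279.6,230.4,.033);print(b,s)
print(proj("scene",b),proj("scene",s))
for z in(.045,.05,.055,.06):
    p=atz("top",159,237,z);print(p,proj("scene",p))
a=cv2.imread("pics/scene0.png")
cv2.imwrite("pics/crop2.png",cv2.resize(a[155:205,410:465],None,fx=10,fy=10,interpolation=cv2.INTER_CUBIC))
E
```

```text
[ 0.49515441 -0.11226209  0.042     ] [0.53972557 0.06445359 0.033     ]
(np.float64(253.29150433521446), np.float64(184.65251884903537)) (np.float64(327.3079284183977), np.float64(191.72907609983375))
[0.52847504 0.34790845 0.045     ] (np.float64(439.2957544057918), np.float64(175.68518543694637))
[0.52809295 0.34608294 0.05      ] (np.float64(438.8066704624309), np.float64(173.9557185906975))
[0.52771086 0.34425743 0.055     ] (np.float64(438.315361724286), np.float64(172.2183845697625))
[0.52732876 0.34243191 0.06      ] (np.float64(437.8218129761917), np.float64(170.47312957126283))
```

View pics/crop2.png

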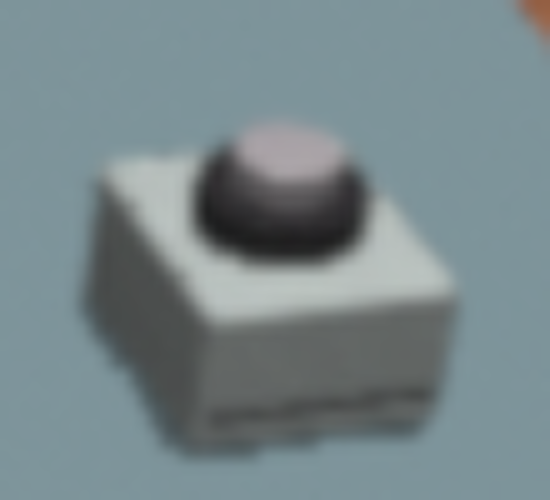

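The button crop shows its top face centred at scene pixel (438.5,169.7), so the top is at z ≈ 0.06 and near (0.527,0.342). I start moving with the fingers shut and the tool going high.

```bash
python3 -m inch '[[0.1,-0.05,0.1,0,0,0,1],[0.2,-0.15,0.05,0,0,0,1],[0.2,-0.15,0.05,0,0,0,1],[0.2,-0.15,0.05,0,0,0,1],[0.2,-0.15,0,0,0,0,1],[0.2,-0.15,0,0,0,0,1],[0.2,-0.15,0,0,0,0,1],[0.2,-0.15,0,0,0,0,1],[0.1,-0.2,0,0,0,0,1],[0,-0.2,0,0,0,0,1]]'
python3 -m inch '[[0,-0.2,0,0,0,0,1],[0,-0.2,0,0,0,0,1],[0,-0.2,0,0,0,0,1],[0,-0.2,0,0,0,0,1],[0,-0.2,0,0,0,0,1],[0,-0.2,0,0,0,0,1],[0,-0.2,0,0,0,0,1],[0,-0.2,0,0,0,0,1],[0,-0.1,0,0,0,0,1],[0,0,0,0,0,0,1]]'
```

```text
t: 1.1
position: [0.4855, 0.2504, 0.2794]
orientation: [-0.0, 0.146, 0.989, -0.0]
force: [0.1, 0.7, -0.7]
width: -0.0
finger_force: 0.0
t: 2.1
position: [0.4828, -0.0899, 0.2802]
orientation: [-0.0, 0.148, 0.989, -0.0]
force: [-0.2, 0.1, -0.2]
width: -0.0003
finger_force: 0.0
```

```bash
python3 -m inch '[[0.03,-0.06,-0.1,0,0,0,1],[0.03,-0.05,-0.2,0,0,0,1],[0,0,-0.2,0,0,0,1],[0,0,-0.1,0,0,0,1],[0,0,0,0,0,0,1],[0,0,0,0,0,0,1]]'
python3 - <<'E'
from h import *
import cv2
s=bot.read_state();print(s['t'],s['position'])
im=imaging.camera("wrist");cv2.imwrite("pics/w1.png",im[:,:,::-1])
print(proj("wrist",[.4952,-.1123,.042]),proj("wrist",s['position']))
np.save("w1.npy",im);c=imaging.get_calibration("wrist");np.savez("w1c.npz",**c)
E
```

```text
t: 2.7
position: [0.4949, -0.1087, 0.161]
orientation: [-0.0, 0.145, 0.989, 0.0]
force: [0.6, 0.8, 0.8]
width: -0.0002
finger_force: 0.0
2.7 [ 0.49493242 -0.10870884  0.16100313]
(np.float64(311.23684944236857), np.float64(193.61030114450233)) (np.float64(315.1823774468174), np.float64(262.53430580517966))
```

View pics/w1.png

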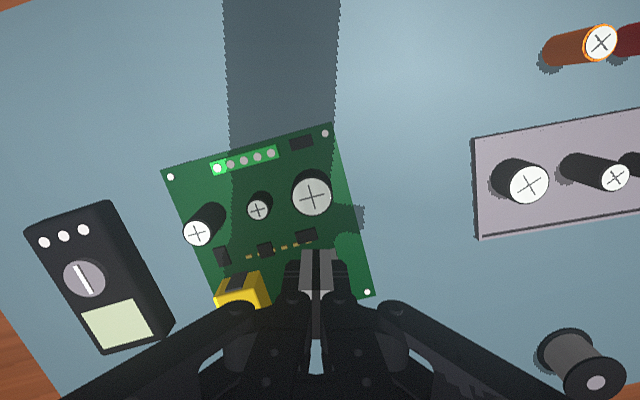

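The wrist view shows board_wide's top at (312,196) and the spare_wide at (529,184). I use these to refine both positions.

```bash
python3 -c "
from h import *
print(atz('wrist',312,196,.042),atz('wrist',529,184,.033),bot.read_state()['position'])"
```

```text
[ 0.49736155 -0.1122959   0.042     ] [0.54259997 0.06605382 0.033     ] [ 0.49583635 -0.10916429  0.16196015]
```

```bash
python3 -m inch '[[0.003,-0.015,-0.1,0,0,0,1],[0,0,-0.15,0,0,0,1],[0,0,-0.12,0,0,0,1],[0,0,-0.08,0,0,0,1],[0,0,-0.04,0,0,0,1],[0,0,0,0,0,0,1],[0,0,0,0,0,0,1]]'
python3 -c "
from h import *
print(bot.read_state()['position'])"
```

```text
t: 3.45
position: [0.497, -0.1128, 0.0642]
orientation: [0.001, 0.145, 0.989, -0.0]
force: [0.8, 0.7, -0.0]
width: -0.0
finger_force: 0.0
[ 0.49697334 -0.11284742  0.06418599]
```

Centred, about 2.1 cm above. Trim slightly, then hold for more than 2 s.

```bash
R='x'; python3 -m inch '[[-0.003,0.003,-0.008,0,0,0,1],[0,0,0,0,0,0,1],[0,0,0,0,0,0,1],[0,0,0,0,0,0,1],[0,0,0,0,0,0,1],[0,0,0,0,0,0,1],[0,0,0,0,0,0,1],[0,0,0,0,0,0,1],[0,0,0,0,0,0,1],[0,0,0,0,0,0,1]]'
python3 -m inch '[[0,0,0,0,0,0,1],[0,0,0,0,0,0,1],[0,0,0,0,0,0,1],[0,0,0,0,0,0,1],[0,0,0,0,0,0,1],[0,0,0,0,0,0,1],[0,0,0,0,0,0,1],[0,0,0,0,0,0,1],[0,0,0,0,0,0,1],[0,0,0,0,0,0,1]]'
python3 -m inch '[[0,0,0,0,0,0,1],[0,0,0,0,0,0,1],[0,0,0,0,0,0,1],[0,0,0,0,0,0,1],[0,0,0,0,0,0,1],[0,0,0,0,0,0,1],[0,0,0,0,0,0,1],[0,0,0,0,0,0,1]]'
```

```text
t: 4.45
position: [0.495, -0.1119, 0.0611]
orientation: [-0.0, 0.145, 0.989, 0.0]
force: [-0.3, 0.2, 0.8]
width: -0.0
finger_force: 0.0
t: 5.45
position: [0.4951, -0.1119, 0.0611]
orientation: [0.0, 0.145, 0.989, 0.0]
force: [-0.1, 0.0, 0.7]
width: 0.0002
finger_force: 0.0
t: 6.25
position: [0.4951, -0.1119, 0.0611]
orientation: [-0.0, 0.145, 0.989, 0.0]
force: [-0.1, 0.1, 1.6]
width: 0.0003
finger_force: 0.0
```

```bash
python3 -m inch '[[0,0,0.1,0,0,0,1],[0,0,0.2,0,0,0,1],[0,0,0.2,0,0,0,1],[0,0,0.2,0,0,0,1],[0,0,0.2,0,0,0,1],[0,0,0.1,0,0,0,1],[0.05,0.15,0,0,0,0,1],[0.05,0.2,0,0,0,0,1],[0.05,0.2,0,0,0,0,1],[0.05,0.2,0,0,0,0,1]]'
python3 -m inch '[[0.025,0.13,0,0,0,0,1],[0,0,-0.1,0,0,0,1],[0,0,-0.2,0,0,0,1],[0,0,-0.2,0,0,0,1],[0,0,0,0,0,0,1],[0,0,0,0,0,0,1]]'
python3 - <<'E'
from h import *
import cv2
s=bot.read_state();print(s['t'],s['position'])
im=imaging.camera("wrist");cv2.imwrite("pics/w2.png",im[:,:,::-1])
print(proj("wrist",[.5405,.065,.033]))
E
```

```text
t: 7.25
position: [0.5353, 0.0394, 0.2613]
orientation: [0.0, 0.146, 0.989, 0.0]
force: [0.7, -0.8, -0.3]
width: -0.0
finger_force: 0.0
t: 7.85
position: [0.5394, 0.0641, 0.1613]
orientation: [-0.001, 0.145, 0.989, -0.0]
force: [0.4, 0.1, 0.8]
width: -0.0001
finger_force: 0.0
7.85 [0.53939322 0.06405853 0.16129026]
(np.float64(315.99547219949545), np.float64(189.05988360920958))
```

View pics/w2.png

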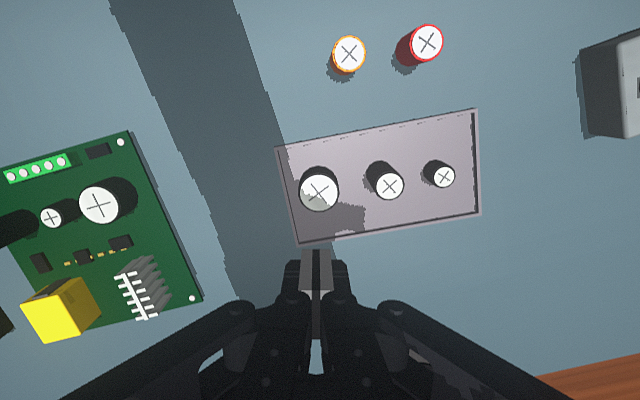

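The wrist view shows the spare_wide top at (319,192), about 2 mm from the prediction. I correct toward (0.5415, 0.066) and descend to z ≈ 0.053.

```bash
python3 -c "
from h import *
print(atz('wrist',319,192,.033))"
python3 -m inch '[[0.008,0.008,-0.1,0,0,0,1],[0,0,-0.15,0,0,0,1],[0,0,-0.13,0,0,0,1],[0,0,-0.1,0,0,0,1],[0,0,-0.05,0,0,0,1],[0,0,0,0,0,0,1],[0,0,0,0,0,0,1]]'
python3 -c "
from h import *
print(bot.read_state()['position'])"
```

```text
[0.54375082 0.06671172 0.033     ]
t: 8.6
position: [0.5434, 0.0656, 0.057]
orientation: [0.002, 0.145, 0.989, 0.0]
force: [0.3, -0.6, 0.8]
width: -0.0001
finger_force: 0.0
[0.54342497 0.06559828 0.05698982]
```

```bash
python3 -m inch '[[0.003,0.003,-0.01,0,0,0,1],[0,0,0,0,0,0,1],[0,0,0,0,0,0,1],[0,0,0,0,0,0,1],[0,0,0,0,0,0,1],[0,0,0,0,0,0,1],[0,0,0,0,0,0,1],[0,0,0,0,0,0,1],[0,0,0,0,0,0,1],[0,0,0,0,0,0,1]]'
python3 -m inch '[[0,0,0,0,0,0,1],[0,0,0,0,0,0,1],[0,0,0,0,0,0,1],[0,0,0,0,0,0,1],[0,0,0,0,0,0,1],[0,0,0,0,0,0,1],[0,0,0,0,0,0,1],[0,0,0,0,0,0,1],[0,0,0,0,0,0,1],[0,0,0,0,0,0,1]]'
python3 -m inch '[[0,0,0,0,0,0,1],[0,0,0,0,0,0,1],[0,0,0,0,0,0,1],[0,0,0,0,0,0,1],[0,0,0,0,0,0,1],[0,0,0,0,0,0,1],[0,0,0,0,0,0,1],[0,0,0,0,0,0,1]]'
```

```text
t: 9.6
position: [0.5423, 0.0663, 0.0531]
orientation: [-0.0, 0.145, 0.989, 0.0]
force: [-0.1, -1.0, 0.7]
width: 0.0001
finger_force: 0.0
t: 10.6
position: [0.5423, 0.0663, 0.0531]
orientation: [-0.0, 0.145, 0.989, 0.0]
force: [-0.3, -0.9, 0.2]
width: -0.0003
finger_force: 0.0
t: 11.4
position: [0.5423, 0.0663, 0.0531]
orientation: [0.0, 0.145, 0.989, 0.0]
force: [-0.5, 0.3, -0.0]
width: -0.0002
finger_force: 0.0
```

Next I go up and over to the recorder: dx ≈ -15 mm, dy ≈ +276 mm.

```bash
python3 -m inch '[[0,0,0.1,0,0,0,1],[0,0,0.2,0,0,0,1],[0,0,0.2,0,0,0,1],[0,0,0.2,0,0,0,1],[0,0,0.2,0,0,0,1],[0,0,0.1,0,0,0,1],[-0.01,0.15,0,0,0,0,1],[-0.01,0.2,0,0,0,0,1],[-0.01,0.2,0,0,0,0,1],[-0.01,0.2,0,0,0,0,1]]'
python3 -m inch '[[-0.01,0.2,0,0,0,0,1],[-0.01,0.2,0,0,0,0,1],[-0.01,0.15,0,0,0,0,1],[0,0.08,0,0,0,0,1],[0,0,-0.15,0,0,0,1],[0,0,-0.2,0,0,0,1],[0,0,-0.1,0,0,0,1],[0,0,0,0,0,0,1],[0,0,0,0,0,0,1]]'
python3 - <<'E'
from h import *
import cv2
s=bot.read_state();print(s['t'],s['position'])
im=imaging.camera("wrist");cv2.imwrite("pics/w3.png",im[:,:,::-1])
print(proj("wrist",[.527,.342,.06]),imaging.get_calibration("wrist"))
E
```

```text
t: 12.4
position: [0.5341, 0.2176, 0.2533]
orientation: [0.0, 0.146, 0.989, 0.0]
force: [0.3, 0.2, -1.1]
width: -0.0002
finger_force: 0.0
t: 13.3
position: [0.5281, 0.3422, 0.1634]
orientation: [-0.0, 0.145, 0.989, -0.0]
force: [0.9, -0.0, 1.1]
width: 0.0003
finger_force: 0.0
13.3 [0.52815    0.3422029  0.16344207]
(np.float64(313.45623955424963), np.float64(196.85023346407343)) {'fx': 331.0190444492224, 'fy': 331.0190444492224, 'cx': 315.5857780671327, 'cy': 200.91374723134626, 'R': array([[ 0.28776494,  0.95769984,  0.00153413],
       [ 0.90990757, -0.27390358,  0.31152054],
       [ 0.29876337, -0.08824878, -0.95023818]]), 't': array([-0.48094023, -0.40771024,  0.18820248])}
```

View pics/w3.png

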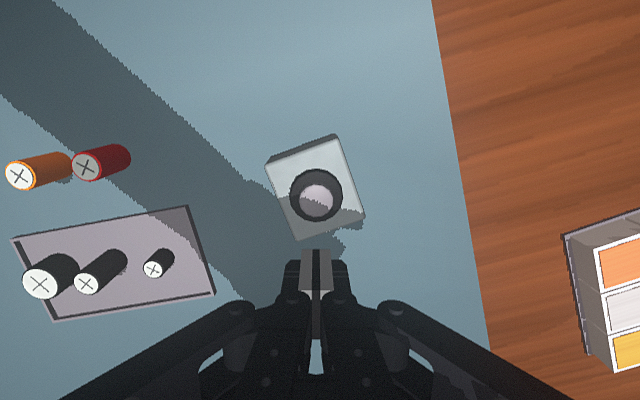

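The button top is at (318,200), so the target is about (0.529, 0.344). I centre, descend, and press slowly while watching the force.

```bash
python3 -m inch '[[0.005,0.01,-0.1,0,0,0,1],[0,0,-0.15,0,0,0,1],[0,0,-0.1,0,0,0,1],[0,0,-0.05,0,0,0,1],[0,0,0,0,0,0,1],[0,0,0,0,0,0,1],[0,0,0,0,0,0,1]]'
python3 -m inch '[[0,0,-0.02,0,0,0,1],[0,0,-0.02,0,0,0,1],[0,0,-0.02,0,0,0,1],[0,0,-0.01,0,0,0,1],[0,0,0,0,0,0,1],[0,0,0,0,0,0,1]]'
```

```text
t: 14.05
position: [0.5306, 0.345, 0.0851]
orientation: [0.001, 0.145, 0.989, 0.001]
force: [0.1, -0.4, -0.2]
width: 0.0002
finger_force: 0.0
t: 14.65
position: [0.5292, 0.3442, 0.069]
orientation: [-0.0, 0.145, 0.989, -0.0]
force: [-0.3, -0.2, 0.4]
width: 0.0002
finger_force: 0.0
```

```bash
for i in 1; do :; done
python3 -m inch '[[0,0,-0.015,0,0,0,1],[0,0,-0.015,0,0,0,1],[0,0,0,0,0,0,1],[0,0,0,0,0,0,1]]' | grep -E 'pos|force'
python3 -m inch '[[0,0,-0.01,0,0,0,1],[0,0,0,0,0,0,1],[0,0,0,0,0,0,1]]'| grep -E 'pos|force'
```

```text
position: [0.5291, 0.3442, 0.063]
force: [0.6, 0.2, -0.0]
finger_force: 0.0
position: [0.5295, 0.3444, 0.0615]
force: [-0.8, 0.2, 1.8]
finger_force: 0.8
```

```bash

python3 -m inch '[[0,0,-0.01,0,0,0,1],[0,0,0,0,0,0,1],[0,0,0,0,0,0,1]]' | grep -E 'pos|force'
python3 -m inch '[[0,0,-0.01,0,0,0,1],[0,0,0,0,0,0,1],[0,0,0,0,0,0,1]]'| grep -E 'pos|force'
```

```text
position: [0.5295, 0.3444, 0.0594]
force: [-0.5, 0.0, 2.4]
finger_force: 1.4
position: [0.5295, 0.3444, 0.0574]
force: [0.4, 0.3, 4.3]
finger_force: 2.0
```

```bash

python3 -m inch '[[0,0,-0.01,0,0,0,1],[0,0,0,0,0,0,1],[0,0,0,0,0,0,1]]' | grep -E 'pos|force'
```

```text
position: [0.5296, 0.3444, 0.056]
force: [-1.3, -0.6, 7.9]
finger_force: 4.2
```

```bash

python3 -m inch '[[0,0,-0.005,0,0,0,1],[0,0,0,0,0,0,1],[0,0,0,0,0,0,1],[0,0,0,0,0,0,1],[0,0,0,0,0,0,1]]' | grep -E 'pos|force'
```

```text
position: [0.5296, 0.3445, 0.0559]
force: [-3.2, -1.2, 12.6]
finger_force: 6.8
```

The button is on its stop: the force rose to 12.6 N with no further travel. Now I move straight up and clear.

```bash

python3 -m inch '[[0,0,0.05,0,0,0,1],[0,0,0.1,0,0,0,1],[0,0,0.2,0,0,0,1],[0,0,0.2,0,0,0,1],[0,0,0.2,0,0,0,1],[0,0,0.15,0,0,0,1],[0,0,0.05,0,0,0,1],[0,0,0,0,0,0,1],[0,0,0,0,0,0,1],[0,0,0,0,0,0,1]]'
python3 - <<'E'
from h import *
import cv2
cv2.imwrite("pics/end.png",imaging.camera("top")[:,:,::-1])
a=cv2.imread("pics/top0.png").astype(int);b=cv2.imread("pics/end.png").astype(int)
d=abs(a-b).sum(2)
for n,(u,v) in dict(bw=(354,247),sw=(280,230),st=(255,228),ss=(236,224),meter=(445,233),spool=(264,143)).items(): print(n,(d[v-12:v+12,u-12:u+12]>90).sum())
E
```

```text
t: 17.75
position: [0.5282, 0.3437, 0.2415]
orientation: [-0.002, 0.145, 0.989, -0.001]
force: [-0.5, -0.4, -0.5]
width: 0.0001
finger_force: 0.0
bw 0
sw 0
st 0
ss 91
meter 0
spool 0
```

```bash
python3 -c "
from workcell import bot
print(bot.finish_job())"
```

```text
the job is handed in; nothing more can be done
None
```

I pointed at the wide capacitor on the board and then at its wide spare in the tray, each centred about 2 cm above for over 2 s. I then pressed the recorder button down to its stop, moved the arm clear and handed the job in at about 18 s; the before/after picture differed only around the small spare, which I took for the arm's shadow and did not check.

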